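Open the back of a picture frame held in a table easel

ROBOT

A 7-joint arm with a two-finger parallel gripper is mounted at the origin on the work surface. World frame = base frame: x ahead of the robot, y to its left, z up, the work surface at z = 0. Lengths are in m, angles in rad, forces in N, time in s.
With the tool pointing down it reaches from about 0.35 to 0.9 m from the base axis. Payload 19.9 kg.
Tool frame: the origin (TCP) lies at the very end of the fingers, on their centre line; the grasp point (between the pads) lies 19 mm behind it (r.grasp_offset is the z of the grasp point in the tool frame, in m); z points along the fingers, x is the direction in which the jaws open and shut, and the axes are right-handed (so a half turn about z gives the same grasp; the last joint's range is limited). The gripper opens to 94 mm and grips with 3 to 60 N. Pads are 16 mm wide; open, the fingers measure 119 mm over their backs; the gripper's body (75 mm by 177 mm) begins 78 mm behind the grasp point.
Start: joints at [-1.319, 0.417, -0.01, 1.614, 0.005, 1.111, -0.053], TCP at [0.18, 0.598, 0.205] pointing down, gripper open.
Joint ranges: [-2.81, 2.81], [-0.39, 2.02], [-1.27, 1.25], [0.06, 2.57], [-1.19, 4.33], [0.19, 2], [-2.82, 2.82]. Speed limits (rad/s): [1.89, 1.89, 2.39, 2.39, 3.01, 3.01, 3.01].

INTERFACE

Orientations are given as a unit quaternion [w, x, y, z].
In Python, from cell import r, inverse_kinematics, imaging, ticket, nets, read_t, read_joint_pos, read_qd, read_joint_torque, read_ee_pos, read_ee_rot, read_wrist_force, read_ft_torque, read_finger_gap gives the robot as it stands. Calls block until the motion is done:
- r.goto(position, orientation): joint-space move of the TCP to a pose.
- r.move_straight(position, ori=None, speed=0.15, until_force=None): straight line of the TCP; ori=None keeps the orientation; speed is the mean speed in m/s. With until_force (N) it stops when the force on the tool has changed by that much, and returns True; else False.
- r.move_joints(angles): joint-space move.
- r.gripper_to(opening): finger opening in m; the grip force is fixed at half the most; returns when the fingers have stopped.
- r.dwell(seconds).
- inverse_kinematics(position, orientation): joint angles nearest the present ones, or None.
- imaging.snapshot(name): name is "scene" or "side" or "wrist"; returns the picture (384x512x3 uint8, blue, green, red); there is no depth.
- imaging.camera_model(name): a dict with "vfov" (degrees; the focal length in pixels is half the picture's height over the tangent of half this angle, whatever the lens; pixels are square), "cx", "cy" (the principal point, pixels), "T" (4x4, takes a point from camera to world coordinates). Camera axes: x right, y up, looking along -z (the intrinsics and any distortion apply to the point x, -y, -z); pixel columns grow to the right and rows downward; lengths in m; the calibration is good to about 2 mm. The wrist camera is an equidistant fisheye: a pixel r from the principal point sees the ray r / f radians off the axis. A picture is of the moment at which its call begins: read the wrist's pose just before it. camera_model takes no time and is no camera call; for the wrist camera it gives the pose at the moment of the call.
A pose or a line that the arm cannot do raises r.Unreachable and nothing moves.
- ticket.hand_in(): hands the job in, once; it reports no verdict.
Trained networks look in the newest picture that a camera, given by its name, has taken for a name from the list of things; names that differ only in an ending like _2 or _b are one class to them, and where a whole thing is asked for, a point or a joint stands for the part that bears it (a point fixed in the world has none). Each returns a list of dicts, best first, with "conf" (0 to 1); they miss things now and then, are a little off and sometimes report something else, mostly with a low value. They report only what shows in the picture. A call takes as long as a camera call. They do not tell look-alikes from the thing itself.
- nets.outline_of(target, camera): "pixels" (384x512 bool, what is visible of it) and "centre" ([row, column] as shares, 0 to 1, of the picture: columns of its width, rows of its height, amid what is visible of it).
- nets.landmark_of(target, camera): "centre" ([row, column] as shares, 0 to 1, of the picture: columns of its width, rows of its height: a listed point, or the origin of a listed thing).
Readings, each from a call of its own:
- read_t(): time.
- read_joint_pos(): joint angles.
- read_qd(): joint speeds.
- read_joint_torque(): joint torques, N m.
- read_ee_pos(): TCP position.
- read_ee_rot(): TCP orientation.
- read_wrist_force(): force on the tool from outside, world axes, zero at the start.
- read_ft_torque(): the same for the moment, N m.
- read_finger_gap(): finger opening in m.
Only numpy, scipy, OpenCV 4.12 (cv2) and the standard library are available. Lean on these libraries where they do the work, as an engineer would, in place of code of your own. Each camera call takes 0.05 s, during which the arm holds its last target. There are 200 camera calls.

TASK

The picture in the frame on the easel is to be changed: turn both brass buttons aside until they lie along the frame's bars, lift the plywood backboard out by its dark wooden prop, and lay it flat, prop upwards, wholly on the green cutting mat. Set it down rather than drop it, leave the buttons turned aside, and do not disturb the other things on the desk.

Things in the scene. Friction and masses are not known exactly. Their poses are not given: they have to be found in the camera images.
- frame: black picture frame, 213 mm (x) by 233 mm (y), bars 40 mm wide, held fast, back outwards, at a 30 degree slope. Origin: centre of its back face; x points up the slope (away from the robot), y to the left, z out of the back (30 degrees from vertical, leaning towards the robot). Its opening is 133 mm (x) by 153 mm (y) with a floor of white card 7 mm below the back face
- easel: fixed dark wooden table easel that holds the frame between its bottom ledge (stands 6 mm above the frame's back face) and a top holder with a brass knob at the middle of the frame's upper edge (frame x = 100 to 137 mm, up to 36 mm above the back face). Origin on the table, 130 mm below the frame's origin; its z is vertical
- button_left (a joint): angle (rad) of the left brass turn button, about the frame's z, counter-clockwise positive seen from outside, -1.62 to 1.62. At 0 its long arm points straight inwards over the backboard (frame -y); at +1.57 or -1.57 it lies along the bar. It clears the board beyond 1.23 either way, counts as aside beyond 1.2, starts within 0.4 of 0, and stays where left (friction 0.05 N m)
- left_wing (a point): top centre of the left button's wing, on the pivot axis: x = 0, y = +94.5, z = 20.5 mm of the frame; x axis along the long arm, z out of the back. The button: plate 60 mm long (40 mm of it on the long arm's side of the pivot), 14 mm wide, top at frame z = 4.5; on it a raised wing 8 mm thick, 36 mm long (14 mm behind the pivot to 22 mm along the long arm), from z = 4.5 to 20.5 mm
- button_right (a joint): the same for the right turn button: at 0 its long arm points straight inwards (along the frame's +y), counter-clockwise positive, aside beyond 1.2 either way
- right_wing (a point): top centre of the right button's wing, on its pivot axis at y = -94.5 mm, x = 0 of the frame, 20.5 mm above the back face; the same button turned half round; x axis along its long arm
- backboard: loose plywood board, 130 mm (x) by 150 mm (y), 6 mm thick, 0.15 to 0.3 kg, in the frame's opening with its top 1 mm below the frame's back face, held in by the two buttons. Origin: centre of its underside; axes as the frame's while it lies there
- prop_top (a point): middle of the upper edge of the prop, a dark wooden fin glued on the backboard, by which to lift it: at x = 0, y = 0, z = 39 mm of the board. The fin is 10 mm thick (y), 100 mm long (x), and rises to z = 33 mm at its +x end and 46 mm at its -x end; a foot strip 24 mm wide reaches z = 9 mm along it
- corner0 (a point): corner of the backboard's underside at x = +65, y = +75 mm of the board
- corner1 (a point): corner of the backboard's underside at x = +65, y = -75 mm of the board
- corner2 (a point): corner of the backboard's underside at x = -65, y = +75 mm of the board
- corner3 (a point): corner of the backboard's underside at x = -65, y = -75 mm of the board
- mat: green cutting mat with a pale grid, 300 mm (x) by 220 mm (y), 3 mm thick, fixed, flat on the table to one side of the easel (either side). Origin: centre of its underside
- eraser: bystander: white eraser in a blue sleeve, 18 x 48 x 12 mm, lying loose on the cutting mat near its +x end; origin at the centre of its underside
- tape_roll: bystander: cardboard-brown roll, 88 mm across, 24 mm high, lying loose and flat on the table at the right; origin at the centre of its underside
- ink_bottle: bystander: small amber bottle with a black cap, 38 mm across, 62 mm high, standing loose between easel and mat; origin at the centre of its underside
- pencil_jar: bystander: glass jar of pencils, 72 mm across, 180 mm high with the pencils, loose, beyond the work; origin at the centre of its underside
- mannequin: bystander: jointed-looking artist's wooden figure on a round foot (64 mm across), 183 mm high, loose, beyond the work; origin at the centre of its underside
- paperweight: bystander: turned brass paperweight, 60 mm across, 49 mm high, loose; origin at the centre of its underside
- vase: bystander: white ceramic vase with grey patches, 144 mm across, 162 mm high, standing loose on a black box at the left; origin at the centre of its underside
Things that resemble listed ones, but are neither listed nor needed, are in the scene too. Of the things like the backboard, leave any that is turquoise; of the rest the larger one is meant.

How it is judged:
By the outcome, as a careful person would: the job done as asked, in the order asked, and still so for the second after the job is handed in, with the robot touching nothing.
It also fails if it takes over 64 s, if anything falls off the work surface, if the arm or the gripper's body presses on something with over 40 N, if the wrist force passes 120 N, or if a joint passes its speed limit or range.

## Working session

There is one attempt and no reset: what is moved stays moved. The work goes in short steps, each a Python script; the robot and the scene stay as the last script left them, time stands still between calls to the robot, and variables do not carry over. Pictures are saved under pics/ and viewed, about 8 in all and at most 12, crops included, and the job is handed in when it is done.

```bash
mkdir -p pics; ls
cat > h.py <<'E'
import numpy as np, cv2
from cell import *
def snap(c,fn=None,scale=1):
    m=imaging.camera_model(c); im=imaging.snapshot(c)
    if fn: cv2.imwrite('pics/'+fn,cv2.resize(im,None,fx=scale,fy=scale,interpolation=cv2.INTER_CUBIC))
    return im,m
def ray(m,rc,c,share=True):
    row,col=(rc[0]*384,rc[1]*512) if share else rc
    f=192/np.tan(np.radians(m['vfov'])/2)
    u=np.array([col-m['cx'],row-m['cy']])
    if c=='wrist':
        rr=np.hypot(*u); th=rr/f; d=np.r_[u/max(rr,1e-9)*np.sin(th),np.cos(th)]
    else: d=np.r_[u/f,1]
    T=np.array(m['T']); d=T[:3,:3]@np.array([d[0],-d[1],-d[2]])
    return T[:3,3],d/np.linalg.norm(d)
def proj(m,p,c):
    T=np.array(m['T']); q=T[:3,:3].T@(np.asarray(p)-T[:3,3]); q=np.array([q[0],-q[1],-q[2]])
    f=192/np.tan(np.radians(m['vfov'])/2)
    if c=='wrist':
        h=np.hypot(q[0],q[1]); return np.array([m['cx'],m['cy']])+f*np.arctan2(h,q[2])*q[:2]/max(h,1e-9)
    return np.array([m['cx'],m['cy']])+f*q[:2]/q[2]
def plane(m,rc,c,z):
    o,d=ray(m,rc,c); return o+d*(z-o[2])/d[2]
E
python3 - <<'E'
from h import *
ims=[]
for c in ['scene','side','wrist']:
    im,m=snap(c); ims.append(im)
    print(c,{k:(np.round(v,3).tolist()) for k,v in m.items() if k in('vfov','cx','cy','T')},[k for k in m])
    for n in ['frame','left_wing','right_wing','prop_top','backboard','mat','corner0','corner1','corner2','corner3','eraser','ink_bottle']:
        L=nets.landmark_of(n,c)
        print(n,[(round(a['conf'],2),round(a['centre'][0]*384),round(a['centre'][1]*512)) for a in L[:3]])
cv2.imwrite('pics/a.png',cv2.resize(ims[0],(800,600)))
cv2.imwrite('pics/b.png',cv2.resize(ims[1],(800,600)))
cv2.imwrite('pics/c.png',ims[2]); print(read_t())
E
```

```text
pics
scene {'vfov': 51.909, 'cx': 256.58, 'cy': 194.645, 'T': [[-0.24, -0.694, 0.679, 1.322], [0.971, -0.184, 0.154, 0.214], [0.018, 0.696, 0.718, 0.97], [0.0, 0.0, 0.0, 1.0]]} ['vfov', 'cx', 'cy', 'T']
frame [(0.9, 208, 322)]
left_wing [(0.56, 211, 354), (0.44, 170, 131), (0.19, 209, 320)]
right_wing [(0.48, 192, 289)]
prop_top [(0.98, 178, 325), (0.97, 197, 320), (0.67, 155, 204)]
backboard [(0.84, 211, 319), (0.79, 171, 323), (0.76, 146, 205)]
mat [(0.68, 214, 176)]
corner0 [(0.98, 165, 197), (0.95, 157, 324), (0.93, 199, 295)]
corner1 [(0.98, 165, 197), (0.95, 157, 324), (0.93, 199, 295)]
corner2 [(0.98, 165, 197), (0.95, 157, 324), (0.93, 199, 295)]
corner3 [(0.98, 165, 197), (0.95, 157, 324), (0.93, 199, 295)]
eraser [(0.68, 244, 159)]
ink_bottle [(0.56, 213, 251)]
side {'vfov': 48.471, 'cx': 251.682, 'cy': 195.96, 'T': [[-0.986, 0.133, -0.098, 0.36], [-0.164, -0.721, 0.673, 1.026], [0.019, 0.68, 0.733, 1.212], [0.0, 0.0, 0.0, 1.0]]} ['vfov', 'cx', 'cy', 'T']
frame [(0.62, 233, 240)]
left_wing [(0.62, 260, 230)]
right_wing [(0.65, 239, 231), (0.46, 215, 242), (0.41, 232, 242)]

[... 192 characters left out ...]
), (0.87, 270, 245)]
corner1 [(0.97, 175, 300), (0.93, 234, 253), (0.87, 270, 245)]
corner2 [(0.97, 175, 300), (0.93, 234, 253), (0.87, 270, 245)]
corner3 [(0.97, 175, 300), (0.93, 234, 253), (0.87, 270, 245)]
eraser [(0.63, 167, 219)]
ink_bottle [(0.62, 246, 209), (0.58, 217, 251), (0.54, 214, 242)]
wrist {'vfov': 65.706, 'cx': 262.171, 'cy': 191.981, 'T': [[0.289, -0.92, -0.264, 0.103], [0.957, 0.278, 0.08, 0.622], [-0.0, -0.276, 0.961, 0.385], [0.0, 0.0, 0.0, 1.0]]} ['vfov', 'cx', 'cy', 'T']
frame []
left_wing []
right_wing []
prop_top []
backboard []
mat []
corner0 [(0.49, 255, 39)]
corner1 [(0.49, 255, 39)]
corner2 [(0.49, 255, 39)]
corner3 [(0.49, 255, 39)]
eraser []
ink_bottle []
1.95
```

View pictures.

View pics/a.png

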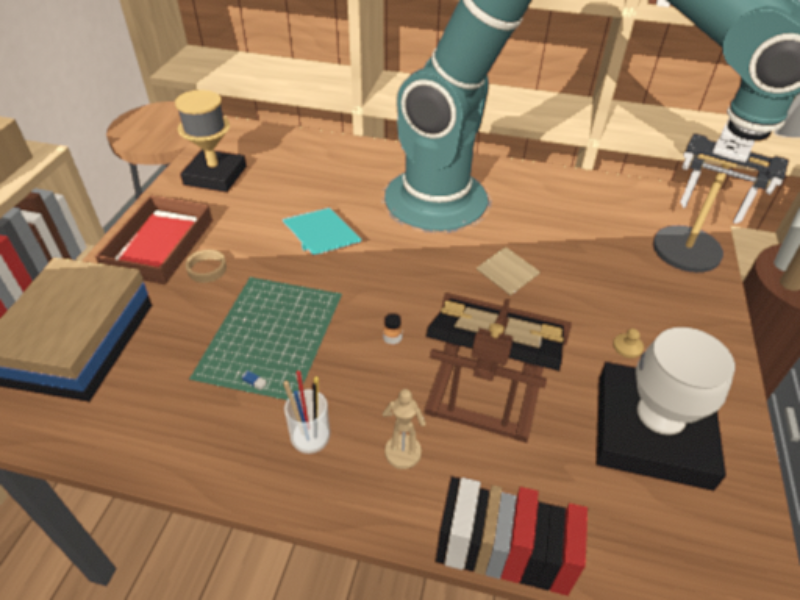

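View pics/b.png

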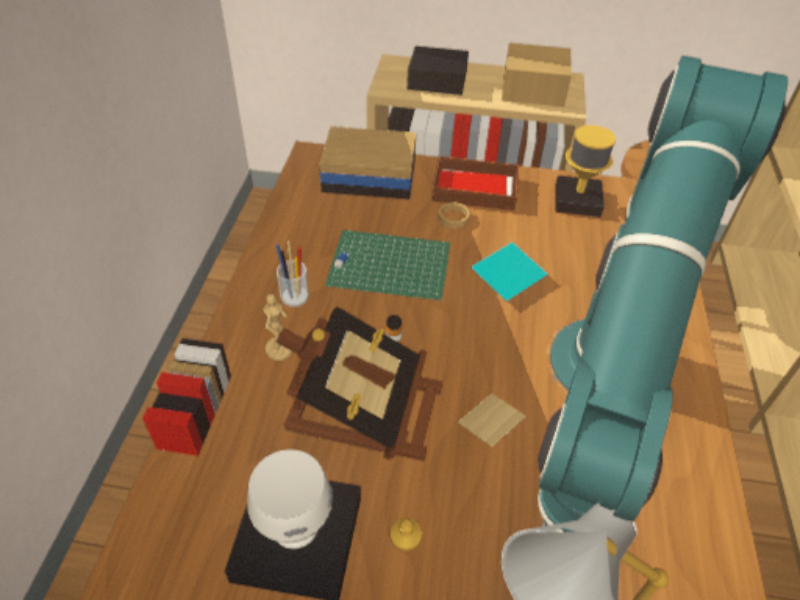

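```bash
cat >> h.py <<'E'
def tri(obs):
    A=np.zeros((3,3));b=np.zeros(3);R=[]
    for m,rc,c in obs:
        o,d=ray(m,rc,c,False);P=np.eye(3)-np.outer(d,d);A+=P;b+=P@o;R.append((o,P))
    x=np.linalg.solve(A,b); return x,[np.linalg.norm(P@(x-o)) for o,P in R]
E
python3 - <<'E'
from h import *
s=imaging.camera_model('scene');d=imaging.camera_model('side')
for n,a,b in [('frame',(208,322),(233,240)),('mat',(214,176),(169,248)),('erasr',(244,159),(167,219)),('ink',(213,251),(217,251)),
  ('inkt',(205,251),(206,252)),('prop',(197,320),(231,238)),('knob',(211,318),(215,204)),('pencil',(285,197),(195,187)),('mann',(293,258),(226,179)),('pw',(221,403),(345,260)),
  ('lwing',(211,354),(260,226)),('rwing',(196,289),(217,242))]:
    x,e=tri([(s,a,'scene'),(d,b,'side')]); print(n,x.round(3),np.round(e,3))
for n,a in [('mat',[(112,35),(180,218)])]: pass
# mat corners (row,col) in 800x600
for c,m,P in [('scene',s,[(250,280),(393,193),(292,341),(397,290)]),('side',d,[(450,239),(338,232),(328,290),(443,298)])]:
    for p in P:
        rc=(p[0]*.64,p[1]*.64) if c=='scene' else (p[1]*.64,p[0]*.64)
        if c=='scene': rc=(p[1]*.64,p[0]*.64) if p[0] in(250,) else rc
        o,dd=ray(m,rc,c,False); print(c,p,(o+dd*(.003-o[2])/dd[2]).round(3))
E
```

```text
frame [0.52  0.218 0.133] [0.015 0.015]
mat [ 0.56  -0.226  0.005] [0.001 0.001]
erasr [ 0.681 -0.232 -0.006] [0.002 0.002]
ink [0.503 0.015 0.006] [0.007 0.007]
inkt [0.504 0.011 0.053] [0. 0.]
prop [0.518 0.217 0.16 ] [0.001 0.001]
knob [0.623 0.217 0.215] [0.002 0.002]
pencil [ 0.776 -0.076 -0.029] [0.004 0.004]
mann [ 0.761  0.097 -0.016] [0.001 0.001]
pw [ 0.399  0.495 -0.001] [0.001 0.001]
lwing [0.534 0.318 0.145] [0. 0.]
rwing [0.517 0.131 0.135] [0.004 0.004]
scene (250, 280) [ 0.422 -0.341  0.003]
scene (393, 193) [ 0.738 -0.32   0.003]
scene (292, 341) [ 0.406 -0.131  0.003]
scene (397, 290) [ 0.701 -0.138  0.003]
side (450, 239) [ 0.409 -0.359  0.003]
side (338, 232) [ 0.716 -0.331  0.003]
side (328, 290) [ 0.692 -0.109  0.003]
side (443, 298) [ 0.402 -0.134  0.003]
```

Run:
```python
from h import *
from scipy.spatial.transform import Rotation as R
s=imaging.camera_model('scene');d=imaging.camera_model('side')
p=np.array(read_ee_pos());print(p,read_ee_rot())
for z in (0,.1,.2,.3,.4):
    print(z,proj(s,p+[0,0,z],'scene')/.64,proj(d,p+[0,0,z],'side')/.64)
o,dd=ray(s,(248*.64,688*.64),'scene',False);b=o-dd*o[2]/dd[2];print('lampbase',b)
for z in (0,.1,.2,.3,.4,.5): print(z,proj(s,b+[0,0,z],'scene')/.64,proj(d,b+[0,0,z],'side')/.64)
q=np.array(read_ee_rot());Rt=R.from_quat(q[[1,2,3,0]]).as_matrix();print(Rt)
w=imaging.camera_model('wrist');T=np.array(w['T']);print('cam in tool',Rt.T@(T[:3,3]-p),Rt.T@-T[:3,2])
# candidate view/grasp orientations
n=np.array([-.5,0,.866]);x=np.array([.866,0,.5]);y=np.array([0,1.,0])
for c in (np.array([.52,.22,.133]),np.array([.52,.31,.133]),np.array([.52,.13,.133])):
  for nm,tx in (('x',x),('-x',-x),('y',y),('-y',-y)):
    for h in (.006,.1,.2):
      Rm=np.c_[tx,np.cross(-n,tx),-n];qq=R.from_matrix(Rm).as_quat()[[3,0,1,2]]
      k=inverse_kinematics((c+h*n).tolist(),qq.tolist());print(c[1],nm,h,None if k is None else np.round(k,2))
```

```text
[0.18039484 0.59837578 0.2054133 ] [ 3.98470968e-05  8.02706153e-01  5.96374739e-01 -2.61913450e-05]
0 [709.34138682 211.68518394] [543.57016048 570.3403821 ]
0.1 [728.84209705 170.17263953] [556.73993492 542.60019538]
0.2 [750.84096534 123.34208896] [572.15096957 510.1391247 ]
0.3 [775.85088778  70.10169393] [590.42860934 471.6399733 ]
0.4 [804.5354785    9.03877203] [612.45469523 425.2452732 ]
lampbase [4.08468772e-02 6.36059573e-01 1.11022302e-16]
0 [688. 248.] [604.43818162 654.3580257 ]
0.1 [703.20316348 215.17794735] [620.46743028 635.46228521]
0.2 [720.01477556 178.88342103] [638.91171132 613.71963493]
0.3 [738.70434641 138.53457656] [660.36127774 588.4342676 ]
0.4 [759.60515997  93.41188849] [685.61579307 558.66351679]
0.5 [783.13432343  42.61486569] [715.78623863 523.09772567]
[[ 2.88674340e-01  9.57427347e-01  5.47969626e-06]
 [ 9.57427343e-01 -2.88674338e-01 -9.52107326e-05]
 [-8.95755115e-05  3.27313064e-05 -9.99999995e-01]]
cam in tool [ 7.23786375e-05 -8.12948917e-02 -1.79844229e-01] [-8.51739520e-06  2.76216624e-01  9.61095404e-01]
0.22 x 0.006 [-1.03  0.22  0.43  2.23
[... 1284 characters left out ...]
4  2.03  0.46  0.86 -2.73]
0.13 x 0.006 [-0.87  0.15  0.46  2.32  0.6   0.26 -0.97]
0.13 x 0.1 [-0.92 -0.12  0.4   2.32  0.6   0.55 -0.97]
0.13 x 0.2 [-1.01 -0.36  0.32  2.27  0.58  0.87 -0.98]
0.13 -x 0.006 [-0.61  0.14  0.18  2.31  0.72  0.29  2.05]
0.13 -x 0.1 [-0.79 -0.11  0.28  2.31  0.56  0.54  2.2 ]
0.13 -x 0.2 [-0.93 -0.35  0.27  2.27  0.55  0.85  2.19]
0.13 y 0.006 [-0.82  0.14  0.41  2.31  0.62  0.26  0.57]
0.13 y 0.1 [-0.96 -0.13  0.43  2.32  0.6   0.55  0.59]
0.13 y 0.2 [-1.08 -0.37  0.37  2.27  0.61  0.89  0.56]
0.13 -y 0.006 [-0.76  0.14  0.34  2.31  0.65  0.27 -2.6 ]
0.13 -y 0.1 [-0.47 -0.1  -0.03  2.31  0.5   0.52 -2.45]
0.13 -y 0.2 [-0.45 -0.31 -0.1   2.25  0.34  0.77 -2.32]
```

```bash
python3 -c "
import cv2,numpy as np
a=cv2.imread('pics/a.png')[60:300,600:800];b=cv2.imread('pics/c.png')
cv2.imwrite('pics/d.png',np.hstack([cv2.resize(a,(320,384)),b[:, :480]]))"
```

```text
(no output)
```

View pics/d.png

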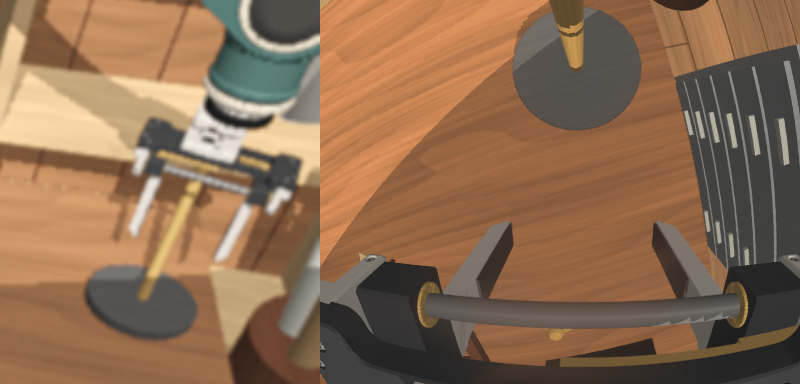

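The in-frame board has a prop (side ~(370,372)). The loose ply at (492,420) is smaller and the one at (510,270) is turquoise, so both stay where they are. I'll move to a square-on wrist view of the frame.

```bash
cat >> h.py <<'E'
from scipy.spatial.transform import Rotation as Ro
def quat(Rm): return Ro.from_matrix(Rm).as_quat()[[3,0,1,2]].tolist()
def frameR(yaw): return Ro.from_euler('ZY',[yaw,-np.pi/6]).as_matrix()
E
python3 - <<'E'
from h import *
p=read_ee_pos(); r.move_straight([p[0]+.02,p[1]-.02,p[2]+.14],speed=.2)
F=frameR(0);c=np.array([.52,.22,.133])
tool=F@np.c_[[0,1,0],[1,0,0],[0,0,-1]]
r.goto((c+F@[.05,0,.19]).tolist(),quat(tool))
im,m=snap('wrist','e.png',1.5)
for n in ['frame','left_wing','right_wing','prop_top','backboard','corner0','button_left']:
    print(n,[(round(a['conf'],2),round(a['centre'][0]*384,1),round(a['centre'][1]*512,1)) for a in nets.landmark_of(n,'wrist')[:4]])
np.save('m1.npy',[m],allow_pickle=True)
for n,q in [('c',[0,0,0]),('lw',[0,.0945,.0205]),('rw',[0,-.0945,.0205]),('prop',[0,0,.032])]: print(n,proj(m,c+F@q,'wrist').round(1))
print(read_t(),read_ee_pos())
E
```

```text
frame []
left_wing [(0.89, 147.8, 343.1), (0.22, 139.0, 265.1)]
right_wing [(0.63, 139.7, 188.1)]
prop_top [(0.71, 142.5, 264.9)]
backboard [(0.72, 140.0, 267.4)]
corner0 [(0.96, 93.9, 325.5), (0.93, 187.2, 205.4), (0.9, 88.9, 209.8), (0.64, 189.0, 316.6)]Traceback (most recent call last):
  File "<stdin>", line 8, in <module>
ValueError: it knows: backboard, corner, easel, eraser, frame, ink_bottle, left_wing, mannequin, mat, paperweight, pencil_jar, prop_top, right_wing, tape_roll, vase
```

View pics/e.png

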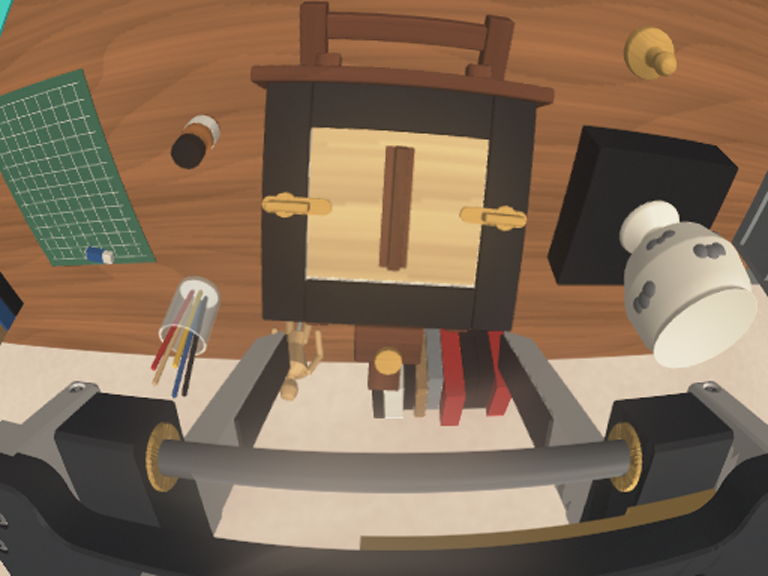

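The frame shows squarely: opening at x1.5 pixels (312,127)-(490,140)-(475,288)-(305,281), with the larger plywood board and its dark prop at (397,208). The buttons are at (296,205) right and (493,216) left, both near angle 0. I'll fit the frame pose to the wrist points plus the scene and side points.

```bash
cat > fit.py <<'E'
from h import *
from scipy.optimize import least_squares
w=imaging.camera_model('wrist');s=imaging.camera_model('scene');d=imaging.camera_model('side')
np.save('m1.npy',[w],allow_pickle=True)
h=.0
O=[('wrist',w,[0,.0945,.0205],(343.1,147.8)),('wrist',w,[0,-.0945,.0205],(188.1,139.7)),('wrist',w,[0,0,.032],(264.9,142.5)),
('wrist',w,[-.065,.075,-.007],(325.5,93.9)),('wrist',w,[.065,-.075,-.007],(205.4,187.2)),('wrist',w,[-.065,-.075,-.007],(209.8,88.9)),('wrist',w,[.065,.075,-.007],(316.6,189)),
('wrist',w,[.1065,-.1165,0],(262/1.5,320/1.5)),('wrist',w,[.1065,.1165,0],(513/1.5,330/1.5)),
('scene',s,[0,.0945,.0205],(354,211)),('scene',s,[0,0,.032],(320,197)),('scene',s,[0,-.0945,.0205],(289,194)),
('side',d,[0,0,.032],(238,231)),('side',d,[0,.0945,.0205],(226,260)),('side',d,[0,-.0945,.0205],(242,217)),
('side',d,[.1065,-.1165,0],(340*.64,310*.64)),('side',d,[-.1065,.1165,.0],(388*.64,443*.64))]
def res(v): return np.concatenate([proj(m,v[:3]+frameR(v[3])@np.array(q),c)-p for c,m,q,p in O])
f=least_squares(res,[.52,.22,.133,0],loss='soft_l1');print(f.x.round(4));print(res(f.x).reshape(-1,2).round(1).tolist())
for k in ('wrist',):
    f2=least_squares(lambda v:res(v)[:18],f.x,loss='soft_l1');print(k,f2.x.round(4))
    f3=least_squares(lambda v:np.r_[res(np.r_[v[:2],.13,v[2]])[:18]],[.52,.22,0],loss='soft_l1');print('z=.13',f3.x.round(4),res(np.r_[f3.x[:2],.13,f3.x[2]])[:18].reshape(-1,2).round(1).tolist())
E
python3 fit.py
```

```text
[ 0.5334  0.2235  0.1286 -0.0663]
[[-2.8, -0.7], [0.1, -0.8], [0.8, 0.6], [-1.1, 0.9], [0.8, -2.1], [-0.8, -1.3], [-0.7, 1.2], [1.6, 0.7], [-0.3, 1.0], [0.5, -1.4], [2.4, 1.0], [0.6, 0.2], [-0.6, 3.0], [1.6, 0.0], [0.9, -3.7], [-3.2, -2.8], [3.8, 1.1]]
wrist [ 0.5319  0.2238  0.1304 -0.0653]
z=.13 [ 0.5322  0.2237 -0.0648] [[-2.2, -0.9], [-0.1, -0.8], [1.0, 0.4], [-0.7, 0.5], [0.8, -2.0], [-0.9, -1.6], [-0.3, 1.3], [1.5, 0.9], [0.3, 1.1]]
```

```bash
cat >> h.py <<'E'
C=np.array([.532,.2237,.130]);YAW=-.065
def fp(q,c=None): return (C if c is None else c)+frameR(YAW)@np.array(q)
def tr(ang):  # tool pointing into frame, jaw axis at ang from frame x (about frame z)
    tx=np.array([np.cos(ang),np.sin(ang),0]);z=np.array([0,0,-1.]);return frameR(YAW)@np.c_[tx,np.cross(z,tx),z]
E
python3 - <<'E'
from h import *
s=imaging.camera_model('scene');d=imaging.camera_model('side')
for n,a,b in [('vasebody',(370,685),(495,290)),('boxc',(480,715),(485,360)),('boxc2',(368,602),(595,335)),]:
    x,e=tri([(s,np.array(a)*.64,'scene'),(d,np.array(b)*.64,'side')]); print(n,x.round(3),np.round(e,3), (frameR(YAW).T@(x-C)).round(3))
q=quat(tr(np.pi))
r.goto(fp([0,.0945,.085]).tolist(),q); r.gripper_to(.05)
im,m=snap('wrist'); cv2.imwrite('pics/f.png',im)
for n in ['left_wing','prop_top','corner0']:
    print(n,[(round(a['conf'],2),round(a['centre'][0]*384,1),round(a['centre'][1]*512,1)) for a in nets.landmark_of(n,'wrist')[:4]])
print(proj(m,fp([0,.0945,.0205]),'wrist'),proj(m,fp([0,0,.032]),'wrist'),[proj(m,fp([a*.065,b*.075,-.007]),'wrist').round(1) for a,b in((1,1),(1,-1),(-1,1),(-1,-1))])
print(read_t(),read_joint_pos())
E
```

```text
vasebody [0.597 0.531 0.175] [0. 0.] [0.061 0.311 0.017]
boxc [0.597 0.536 0.063] [0.136 0.136] [ 0.005  0.316 -0.08 ]
boxc2 [ 0.477  0.52  -0.063] [0.084 0.084] [-0.16   0.292 -0.13 ]
left_wing [(0.59, 201.7, 263.0)]
prop_top [(0.81, 90.7, 266.2), (0.56, 93.8, 267.0)]
corner0 [(0.93, 175.8, 195.9), (0.88, 106.9, 478.1), (0.82, 172.6, 332.1), (0.77, 17.2, 334.5)]
[261.88363595 203.27190152] [261.83409667  90.8690065 ] [array([193.7, 174.6]), array([191.4,  17.8]), array([330. , 174.6]), array([332.3,  17.7])]
7.0083 [-1.13655551  0.1960469   0.31522837  2.05051864  0.58818279  0.6507338
  1.81108835]
```

View pics/f.png

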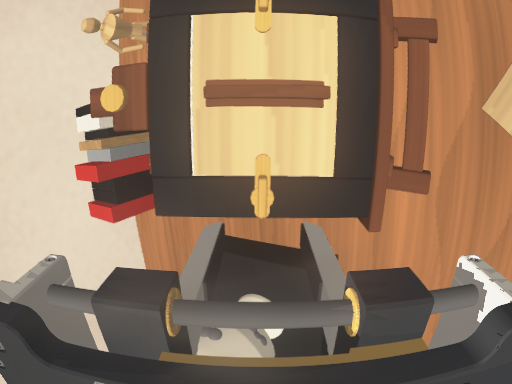

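Net points agree with the prediction within 1–3 px: wing at (263,202) vs (262,203). Turning the left button now.

```bash
sed -i 's/^C=np.array.*;YAW/C=np.array([.5310,.2238,.1294]);YAW/' h.py
cat > btn.py <<'E'
from h import *
def turn(side,a0,dq):
    y=.0945*side; q=quat(tr(a0))
    f0=np.array(read_wrist_force())
    print('hit',r.move_straight(fp([0,y,.0085]).tolist(),q,speed=.08,until_force=10))
    r.gripper_to(0.0); print('gap',read_finger_gap(),'F',(np.array(read_wrist_force())-f0).round(1))
    j=list(read_joint_pos()); n=4
    for i in range(n):
        j[6]+=dq/n; r.move_joints(j)
    print('F',(np.array(read_wrist_force())-f0).round(1),np.round(read_ft_torque(),2),'gap',read_finger_gap())
    r.gripper_to(.04)
    p=np.array(read_ee_pos()); r.move_straight((p+frameR(YAW)@[0,0,.08]).tolist(),speed=.15)
    print(read_t())
E
python3 - <<'E'
from btn import *
turn(1,np.pi,-1.53)
im,m=snap('wrist'); cv2.imwrite('pics/g.png',im)
# on to the right button
r.goto(fp([0,-.0945,.085]).tolist(),quat(tr(0)))
im,m=snap('wrist'); cv2.imwrite('pics/h.png',im)
for n in ['right_wing','prop_top','corner0']:
    print(n,[(round(a['conf'],2),round(a['centre'][0]*384,1),round(a['centre'][1]*512,1)) for a in nets.landmark_of(n,'wrist')[:4]])
print(proj(m,fp([0,-.0945,.0205]),'wrist'),proj(m,fp([0,0,.032]),'wrist'),[proj(m,fp([a*.065,b*.075,-.007]),'wrist').round(1) for a,b in((1,1),(1,-1),(-1,1),(-1,-1))])
print(read_t(),read_joint_pos())
cv2.imwrite('pics/gh.png',np.hstack([cv2.resize(cv2.imread('pics/g.png'),(400,300)),cv2.resize(im,(400,300))]))
E
```

```text
hit False
gap 0.007235569159548124 F [ 8.5 -0.3  1. ]
F [ 4.6 -3.4  2.3] [-0.65 -0.92 -0.41] gap 0.007524468019840814
12.075
right_wing [(0.93, 205.2, 263.9)]
prop_top [(0.65, 93.8, 264.4)]
corner0 [(0.85, 177.3, 194.2), (0.84, 113.9, 42.6), (0.76, 19.5, 329.5), (0.72, 177.7, 330.5)]
[262.35551539 204.05772137] [262.58173553  91.7249206 ] [array([333.2,  18.5]), array([330.5, 175.4]), array([192.2,  18.2]), array([194.2, 175.2])]
13.625 [-1.12102415 -0.06347162  0.59370532  2.30982495  0.66076915  0.52990449
 -1.10206811]
```

View pics/gh.png

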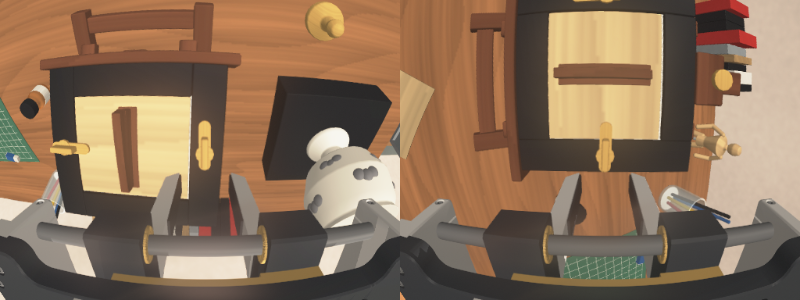

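Left button now lies along its bar. Next, the right one, then measuring the mat.

Run:
```python
from btn import *
turn(-1,0,1.53)
im,m=snap('wrist'); cv2.imwrite('pics/i.png',im)
for c in ('scene','side'):
    im2,mm=snap(c)
    L=nets.outline_of('mat',c); 
    for a in L[:2]:
        rc=np.argwhere(a['pixels'])
        if len(rc)<50: continue
        hull=cv2.convexHull(rc.astype(np.int32))[:,0]
        pts=[]
        for p in hull:
            o,d=ray(mm,p+0.0,c,False); pts.append((o+d*(.003-o[2])/d[2])[:2])
        print(c,round(a['conf'],2),len(rc),cv2.minAreaRect(np.array(pts,np.float32)))
    e=nets.landmark_of('eraser',c)
    if e: print('eraser',plane(mm,e[0]['centre'],c,.003).round(3))
r.goto(fp([0,0,.1]).tolist(),quat(tr(np.pi/2)))
im3,m=snap('wrist')
for n in ['prop_top','corner0','left_wing','right_wing']:
    print(n,[(round(a['conf'],2),round(a['centre'][0]*384,1),round(a['centre'][1]*512,1)) for a in nets.landmark_of(n,'wrist')[:4]])
print(proj(m,fp([0,0,.032]),'wrist'),[proj(m,fp([a*.065,b*.075,-.007]),'wrist').round(1) for a,b in((1,1),(1,-1),(-1,1),(-1,-1))],proj(m,fp([0,.0945,.0205]),'wrist'))
cv2.imwrite('pics/j.png',np.hstack([cv2.resize(im,(400,300)),cv2.resize(im3,(400,300))]))
print(read_t(),read_joint_pos().round(2))
```

```text
hit False
gap 0.007848079089783029 F [-1.3  0.3  1.8]
F [-9.1 -2.   8.1] [-0.66  1.72 -0.38] gap 0.007950944566957534
18.5667
scene 0.49 607 ((0.389763742685318, 0.22221621870994568), (0.17465445399284363, 0.11016001552343369), 87.3529281616211)
eraser [ 0.685 -0.227  0.003]
side 0.86 1999 ((0.576006293296814, -0.23960831761360168), (0.2660892605781555, 0.22858165204524994), 3.2840943336486816)
side 0.37 83 ((0.5474308133125305, 0.23141919076442719), (0.02058611810207367, 0.057567793875932693), 69.86961364746094)
eraser [ 0.685 -0.227  0.003]
prop_top [(0.74, 202.4, 264.4)]
corner0 [(0.91, 128.9, 339.3), (0.84, 251.6, 195.4), (0.69, 250.5, 330.0), (0.67, 126.1, 185.8)]
left_wing []
right_wing [(0.65, 200.4, 163.0), (0.39, 35.4, 466.8)]
[261.31010629 202.96697952] [array([329.9, 248.1]), array([193. , 247.9]), array([338.1, 127.1]), array([185., 127.])] [360.97033802 198.92455094]
19.6333 [-1.23  0.03  0.52  2.2   0.62  0.62  0.33]
```

View pics/j.png

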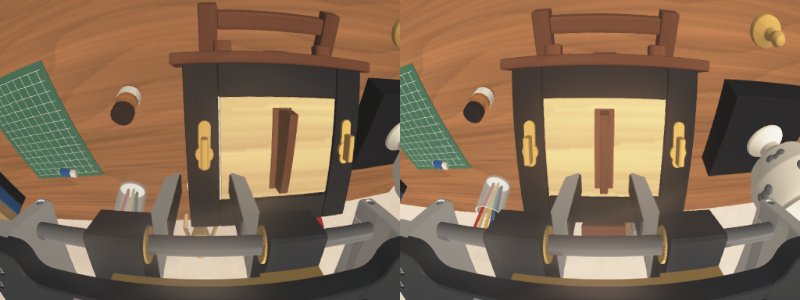

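Both buttons lie along their bars: left (680,145) and right (530,145) in the right-hand half. Next, gripping the prop and lifting along the frame normal.

Run:
```python
from h import *
f0=np.array(read_wrist_force())
print('hit',r.move_straight(fp([0,.0008,.008]).tolist(),quat(tr(np.pi/2)),speed=.1,until_force=10))
r.gripper_to(0); print('gap',read_finger_gap(),(np.array(read_wrist_force())-f0).round(1))
print('lift',r.move_straight(fp([0,.0008,.03]).tolist(),speed=.04,until_force=25),(np.array(read_wrist_force())-f0).round(1))
print(r.move_straight(fp([0,.0008,.14]).tolist(),speed=.12,until_force=25),(np.array(read_wrist_force())-f0).round(1),read_finger_gap())
a=Ro.from_euler('z',.055).as_matrix()@np.c_[[0,1,0],[1,0,0],[0,0,-1.]]
for z in (.25,.12,.02):
    k=inverse_kinematics([.516,-.2355,z],quat(a)); print(z,None if k is None else np.round(k,2))
ims=[snap(c)[0] for c in('scene','wrist')]
cv2.imwrite('pics/k.png',np.hstack([cv2.resize(i,(400,300)) for i in ims])); print(read_t())
```

```text
hit False
gap 0.009630306707716287 [-3.6 -1.7  5.9]
lift False [ 0.1  0.7 -1.8]
False [ 0.8  0.  -2.4] 0.009956259312316404
0.25 [ 0.38  0.27 -0.01  1.71  0.    1.16  2.  ]
0.12 [ 0.38  0.41 -0.01  1.84  0.01  0.89  2.  ]
0.02 [ 0.38  0.56 -0.01  1.89  0.01  0.69  1.99]
23.1417
```

View pics/k.png

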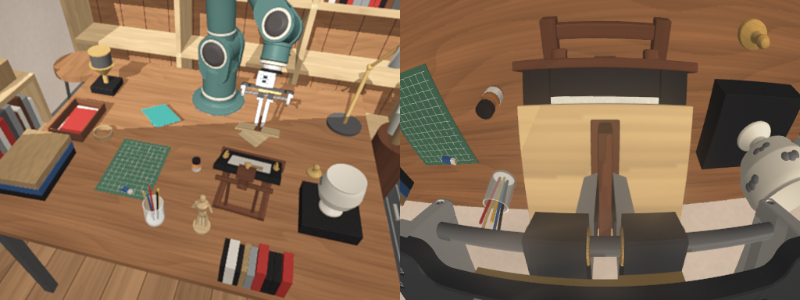

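Run:
```python
from h import *
a=Ro.from_euler('z',.055).as_matrix()@np.c_[[0,1,0],[1,0,0],[0,0,-1.]]
b=Ro.from_euler('z',0).as_matrix()@np.c_[[0,1,0],[1,0,0],[0,0,-1.]]
r.goto([.46,.10,.31],quat(b))
for c in ('scene','side'):
    im2,mm=snap(c)
    for A in nets.outline_of('mat',c)[:1]:
        rc=np.argwhere(A['pixels']);hull=cv2.convexHull(rc.astype(np.int32))[:,0]
        pts=[]
        for p in hull:
            o,d=ray(mm,p+0.0,c,False); pts.append((o+d*(.003-o[2])/d[2])[:2])
        print(c,round(A['conf'],2),len(rc),cv2.minAreaRect(np.array(pts,np.float32)))
r.goto([.516,-.2355,.16],quat(a))
im,m=snap('side'); im2,_=snap('wrist')
cv2.imwrite('pics/l.png',np.hstack([cv2.resize(i,(400,300)) for i in (im,im2)])); print(read_t(),read_finger_gap(),read_ee_pos())
```

```text
scene 0.7 4552 ((0.5588427186012268, -0.23688073456287384), (0.3005853295326233, 0.22231188416481018), 0.2969573438167572)
side 0.7 1254 ((0.5593626499176025, -0.24091359972953796), (0.30370813608169556, 0.226515993475914), 0.6449630856513977)
25.8333 0.009845769933040288 [ 0.51671152 -0.23422195  0.16034424]
```

View pics/l.png

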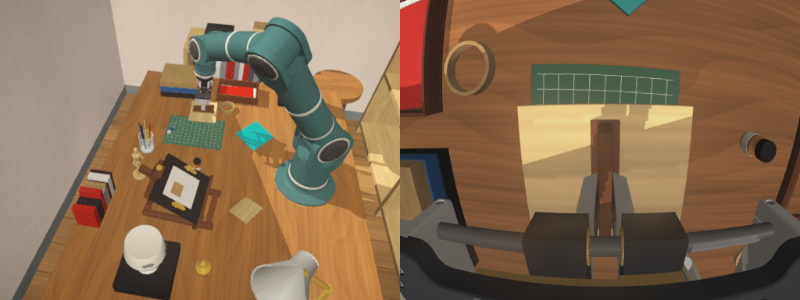

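Run:
```python
from h import *
a=Ro.from_euler('z',.005).as_matrix()@np.c_[[0,1,0],[1,0,0],[0,0,-1.]]
r.move_straight([.513,-.238,.10],quat(a),speed=.1)
r.move_straight([.513,-.238,.030],speed=.08)
print('contact',r.move_straight([.513,-.238,.012],speed=.02,until_force=3),read_ee_pos(),np.round(read_wrist_force(),1))
im,m=snap('side'); cv2.imwrite('pics/m.png',cv2.resize(im[120:220,180:310],None,fx=5,fy=5,interpolation=cv2.INTER_CUBIC)); print(read_t())
```

```text
contact True [ 0.51305734 -0.23794548  0.01753209] [0.  0.7 3.7]
28.2917
```

View pics/m.png

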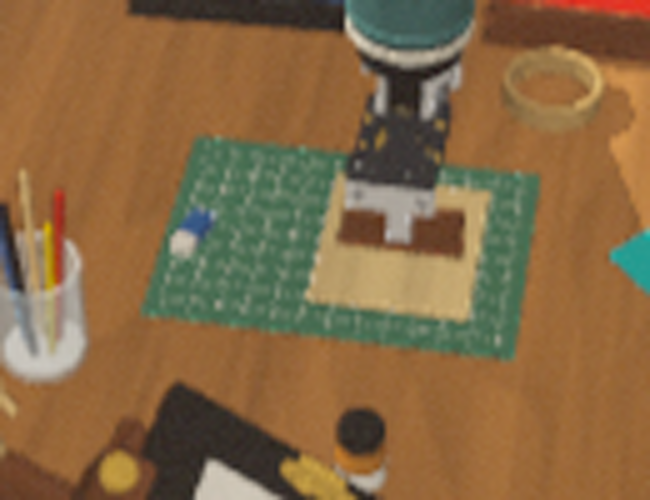

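Contact came at z = 17.5 mm (18 expected) and the board is well inside the mat. Releasing and retreating.

Run:
```python
from h import *
r.gripper_to(.03); p=read_ee_pos()
r.move_straight([p[0],p[1],.10],speed=.1); r.move_straight([.42,-.2,.30],speed=.2); r.dwell(.3)
j=list(read_joint_pos());
r.goto([.40,-.05,.32],quat(np.c_[[0,1,0],[1,0,0],[0,0,-1.]]))
sc,s=snap('scene');si,d=snap('side')
cv2.imwrite('pics/n.png',np.hstack([cv2.resize(i,(400,300),interpolation=cv2.INTER_AREA) if 0 else cv2.resize(i[100:310,120:400],(400,300),interpolation=cv2.INTER_CUBIC) for i in (sc,si)]))
for c,m in(('scene',s),('side',d)):
    print(c,[(plane(m,a['centre'],c,.003).round(3).tolist(),round(a['conf'],2)) for a in nets.landmark_of('corner0',c)[:9]])
print(read_t())
```

```text
scene [([0.586, -0.303, 0.003], 0.97), ([0.292, -0.233, 0.003], 0.88), ([0.162, 0.197, 0.003], 0.84), ([0.585, -0.162, 0.003], 0.82), ([0.236, 0.294, 0.003], 0.8), ([0.315, 0.223, 0.003], 0.78), ([0.118, -0.272, 0.003], 0.77), ([0.258, 0.152, 0.003], 0.74), ([0.191, -0.363, 0.003], 0.7)]
side [([0.58, -0.161, 0.003], 0.97), ([0.34, -0.255, 0.003], 0.96), ([0.447, -0.3, 0.003], 0.87), ([0.261, 0.133, 0.003], 0.85), ([0.144, -0.283, 0.003], 0.83), ([0.583, -0.32, 0.003], 0.79), ([0.252, -0.179, 0.003], 0.79), ([0.25, -0.359, 0.003], 0.7), ([0.328, 0.212, 0.003], 0.66)]
32.45
```

View pics/n.png

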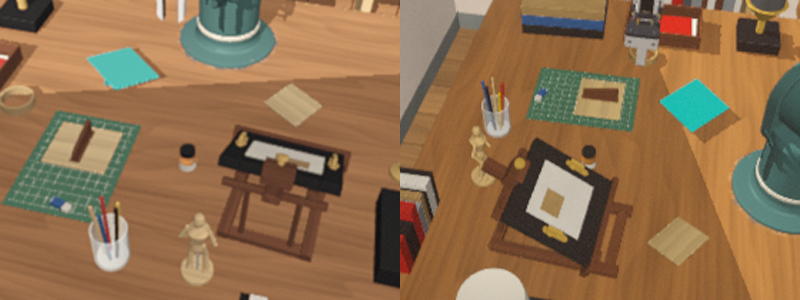

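The board lies flat on the mat with the prop up and a margin all round. Both buttons are aside and the bystanders are where they were.

```bash
python3 -c "
from h import *
ticket.hand_in(); print(read_t())"
```

```text
the job is handed in; nothing more can be done
the job is handed in; nothing more can be done
```

The job is done and handed in, with about 32.5 s on the robot's clock (limit 64 s); no verdict was given.

- **Buttons:** I turned the left button, then the right, by about 1.53 rad each. In the last pictures both lie along the frame's bars.
- **Backboard:** I lifted it by its prop along the frame's normal and lowered it onto the mat. Contact came at a tool height of 17.5 mm (18 mm expected), with a force change of about 3 N, and I released it there.
- **Last checks:**
  - In the scene and side pictures the board is flat with the prop up, wholly on the mat.
  - The board corners the networks found on the mat are within about 10 mm of where they should be, against margins of roughly 35 mm or more.
  - The eraser and the other things in view look undisturbed. The last crop only partly shows the vase and paperweight, and I did not re-measure them.
- **Disagreement:** my early by-eye estimate of the mat's rotation (about 3°) did not match the outlines taken once it was clear of the arm (under 1°). I used the outlines, since they also matched the mat's stated size.

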